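# Seat the starwheel of a bottle feeder on its locating pin

### The arm

A 6-joint arm with a two-finger parallel gripper is mounted at the origin on the work surface. World frame = base frame: x ahead of the robot, y to its left, z up, the work surface at z = 0. Lengths are in m, angles in rad, forces in N, time in s.
With the tool pointing down it reaches from about 0.35 to 1 m from the base axis. Payload 7.1 kg.
Tool frame: the origin (TCP) lies at the very end of the fingers, on their centre line; the grasp point (between the pads) lies behind it (hold_point_z is the z of the grasp point in the tool frame, in m); z points along the fingers, y is the direction in which the jaws open and shut (so a half turn about z gives the same grasp; the last joint's range is limited). The gripper opens to 85 mm and grips with 20 to 120 N. Pads are 22 mm wide; open, the fingers measure 114 mm over their backs; the gripper's body (76 mm by 85 mm) begins 54 mm behind the grasp point. The pads swing forward as they close: fully open they stand 13 mm farther back than shut.
Start: joints at [1.294, 0.423, 1.63, -0, 1.089, -0.019], TCP at [0.159, 0.604, 0.231] pointing down, gripper open.
Joint ranges: [-3, 3], [-0.9, 2.11], [0.09, 2.58], [-1.31, 4.45], [0.11, 2.69], [-2.54, 2.54]. Speed limits (rad/s): [2.39, 2.39, 3.01, 3.14, 3.14, 3.14].

### API

Orientations are given as [roll, pitch, yaw] about the fixed x, y, z axes, in that order (R = Rz(yaw) Ry(pitch) Rx(roll)).
In Python, from rig import * gives the robot as it stands.
- The arm moves only by the tool send_rows, never from a script. Its argument "targets" is a list of rows, each a list of 7 numbers: the finger opening in cm, from 0 to 8.54, then the shift along the world's x, y, z in cm, then the turn, a rotation vector about the world's x, y, z in rad. A call has 1 to 12 rows; each row shifts and turns the pose as measured when the row begins; what a row does not reach is not made up. A row lasts 1/10 s, in which the tool goes at most 50 mm and 8.59 degrees, less where a joint would pass 70% of its speed; a pose out of reach is approached as far as the arm can. A call with a gripper value outside its range is refused whole. The fingers move at their own pace and stop on an object; "squeeze" is the grip in N (left out, the last holds). Time passes only in rows, so rows that do not move let the fingers close. It gives the time, the measured TCP pose, the force and the opening at its end, in the units of the state.
- read_state(): the state, without advancing time (a new reading comes with each control period).
- get_image(name): name is "scene" or "top"; returns the picture (480x640x3 uint8, blue, green, red); there is no depth.
- camera_info(name): a dict with "intrinsics" (3x3 intrinsics, pixels), "dist" ([k1, k2, p1, p2, k3] as OpenCV has them; the pictures are not rectified), "eye" and "attitude" of the camera in the world. Camera axes: x right, y up, looking along -z (the intrinsics and any distortion apply to the point x, -y, -z); pixel columns grow to the right and rows downward; lengths in m; the calibration is good to about 2 mm. A picture is of the moment at which its call begins. camera_info takes no time and is no camera call.
- sign_off(): hands the job in, once; it reports no verdict.
The state is a dict: "t": time; "joint_pos": joint angles; "joint_vel": joint speeds; "joint_efforts": joint torques, N m; "position": TCP position; "orientation": TCP orientation; "force": force on the tool from outside, world axes, zero at the start; "wrist_torque": the same for the moment, N m; "opening": finger opening in m.
Only numpy, scipy, OpenCV 4.12 (cv2) and the standard library are available. Lean on these libraries where they do the work, as an engineer would, in place of code of your own. Each camera call takes 0.05 s, during which the arm holds its last target. There are 200 camera calls.

### The job

The white starwheel of the bottle feeder stands proud of its drum because the notch in its rim is not over the locating pin. With a fingertip in one of its bottle pockets push the wheel round until the notch stands over the pin, then press down on the boss in its middle until the wheel is fully home and flat on the drum. Do not lift or carry the wheel, and leave the bottles, the jar and the screwdriver where they are.

Things in the scene. Friction and masses are not known exactly. Their poses are not given: they have to be found in the camera images.
- station: Fixed feeder station: grey drum, 116 mm diameter, top face 30 mm above the table. A 24 mm spigot in its middle (top 60 mm above the table) enters a blind bore under the wheel with 1 mm play. A dark bracket, 26 mm wide, top 22 mm above the table, runs along the station's +x to 114 mm from the axis, 24 mm beyond the wheel's rim, and shows where the pin is. Origin: on the axis at table height; z up.
- pin_tip (a point): Tip of the upright steel locating pin on the bracket: 10 mm diameter with a bullet nose (tapers over its top 5 mm), 82 mm from the station's axis along its own +x, tip 40 mm above the table. At the start it is hidden under the wheel's flange, 2 mm below it.
- starwheel: Loose wheel, white plastic star on metal flange, 180 mm diameter, 0.45 kg. Origin: on its axis at the underside; z up; own +x towards the notch. Flange 8 mm thick with round rim; on it a star from 8 to 24 mm above the underside with six bottle pockets. At the start the underside is 42 mm above the table on the sleeve; seated, 30 mm, flat on the drum, pin in notch. It starts 0.5 rad or more off.
- notch (a point): Middle of the only notch, at the wheel's underside, 82 mm from the wheel's axis along its own +x. The notch is straight-sided, 16 mm wide, cut through the 8 mm flange from the rim in to 69 mm from the axis; from above it shows in the floor of one of the six pockets.
- pocket (a point): Centre of the pocket opposite the notch, on its floor, 85 mm from the axis. Six pockets, 60 degrees apart, the first over the notch; open outwards and upwards, floor 8 mm, walls to 24 mm above the underside. Each is a round cut, radius 27 mm about a point 96 mm from the axis: 53 mm wide at the rim. The wheel turns freely with 1 to 3 N at a pocket wall and stays where it is left.
- boss_top (a point): Centre of the flat top of the wheel's round boss (48 mm diameter), on the axis, 44 mm above the underside: the place to press.
- sleeve (a joint): Brass sleeve of 80 mm diameter around the spigot, on which the wheel rests: tight friction fit, about 7 N (on top of the wheel's weight) pushes it down and it stays down. 0 = up (its top 42 mm above the table), 0.012 = pushed down flush with the drum.
- bottle_a: Bystander: amber capped bottle, 60 mm diameter, 130 mm tall, standing left of the station. Origin: centre of its underside.
- bottle_b: Bystander: white capped bottle, 54 mm diameter, 110 mm tall, standing right of the station. Origin: centre of its underside.
- jar: Bystander: glass jar with steel lid, 70 mm diameter, 70 mm tall, standing left of the station. Origin: centre of its underside.
- screwdriver: Bystander: screwdriver lying on the table right of the station, roughly along x. Origin: on the table under the tool.
There are look-alikes about, which are no part of the job. What is meant by the station is not blue or red, and is the larger of those in its own colour.

How it is judged:
On the way, in this order (a step that is already met when the one before it is completed fails the run):
1. the wheel is turned until its notch is over the pin (horizontal distance between notch and pin_tip below 0.008 m), for 0.02 s.
2. the wheel is pressed fully home over the pin (z of starwheel in the frame of station below 0.032 m and horizontal distance between notch and pin_tip below 0.006 m), for 0.2 s.
At the end, for the whole second after the job is handed in: The wheel lies at rest flat on the drum (underside within 2 mm of the drum's top, tilt under 0.03 rad, axis within 4 mm of the station's), with the pin in its notch (notch middle within 6 mm of the pin) and the sleeve pushed down more than 10 mm (all of step 2 and z of starwheel in the frame of station above 0.027 m and angle between starwheel's own z axis and vertical below 0.03 rad and horizontal distance between starwheel and station below 0.004 m and value of joint sleeve above 0.01 m and linear speed of starwheel below 0.02 m/s and angular speed of starwheel below 0.1 rad/s); the robot touches nothing.
It fails at once if the wheel is lifted: its underside rises more than 8 mm above its start height (z of starwheel in the frame of station above 0.05 m).
It fails at once if the wheel is tipped up by more than 0.2 rad (angle between starwheel's own z axis and vertical above 0.2 rad).
It fails at once if a bottle, the jar or the screwdriver is moved by more than 25 mm (distance of any of bottle_a, bottle_b, jar, screwdriver from where it was at the start of the episode above 0.025 m).
It also fails if it takes over 45 s, if anything falls off the work surface, if the arm or the gripper's body presses on something with over 40 N, if the wrist force passes 120 N, or if a joint passes its speed limit or range.

## Working session

There is one attempt and no reset: what is moved stays moved. The work goes in short steps, Python scripts to look and compute and a tool call to move; the robot and the scene stay as the last step left them, time stands still between calls to the robot, and variables do not carry over. Pictures are saved under pics/ and viewed, about 8 in all and at most 12, crops included, and the job is handed in when it is done.

Besides the shell and the picture viewer there is one more tool, called as name(argument=value, ...) on one line, values as JSON. send_rows: Moves the arm, as the interface text tells. Its arguments: {"type":"object","properties":{"targets":{"type":"array","items":{"type":"array","items":{"type":"number"}}},"squeeze":{"type":"number"}},"required":["targets"]}

```bash
ls; mkdir -p pics; python3 - <<'E'
from rig import *
import cv2
for n in ("scene","top"):
    cv2.imwrite(f"pics/{n}0.png",get_image(n)); print(camera_info(n))
s=read_state(); print({k:s[k] for k in("t","position","orientation","force","opening")})
E
```

```text
pics
{'intrinsics': array([[468.16448552,   0.        , 314.51221546],
       [  0.        , 468.16448552, 243.25404816],
       [  0.        ,   0.        ,   1.        ]]), 'dist': array([-0.09997392,  0.        ,  0.        ,  0.        ,  0.        ]), 'eye': array([1.31850066, 0.09405547, 0.7443051 ]), 'attitude': array([8.39453465e-01, 1.17417089e-03, 1.71124572e+00])}
{'intrinsics': array([[459.21838706,   0.        , 321.48497345],
       [  0.        , 459.21838706, 241.4325282 ],
       [  0.        ,   0.        ,   1.        ]]), 'dist': array([0.03993192, 0.        , 0.        , 0.        , 0.        ]), 'eye': array([ 0.56018041, -0.00279803,  0.97863155]), 'attitude': array([ 0.03890293,  0.02059656, -1.54718867])}
{'t': 0.1, 'position': array([0.1591745 , 0.6038578 , 0.23061758]), 'orientation': array([-3.14017744e+00, -2.76073168e-05,  2.88383356e+00]), 'force': array([ 0.51031179,  0.11665938, -0.06625524]), 'opening': 0.08539719526062797}
```

View pics/top0.png

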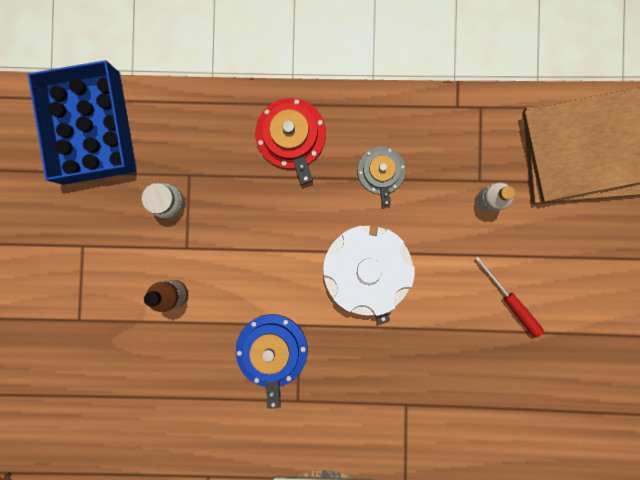

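View pics/scene0.png

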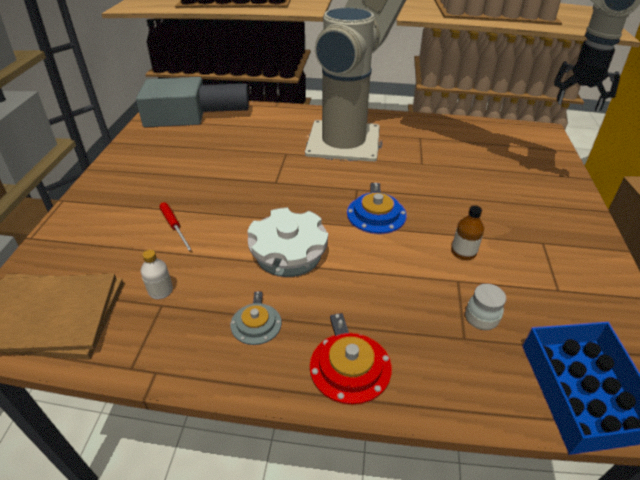

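The top view has four candidates: the red station at (290,130), the blue one at (270,352), a small grey one at (382,168), and a grey one under the white wheel at (369,270). The last fits, since it is grey, the larger of the two greys, and carries the wheel. Its bracket shows at (383,320) and the notch at (374,230). I'll confirm with an enlarged crop.

```bash
cat > h.py <<'E'
from rig import *
import cv2, numpy as np
from scipy.spatial.transform import Rotation as R
def cam(n):
    c=camera_info(n); return c, R.from_euler('xyz',c['attitude']).as_matrix()
def ray(n,uv,z):
    c,M=cam(n)
    p=cv2.undistortPoints(np.array(uv,float).reshape(-1,1,2),c['intrinsics'],c['dist']).reshape(-1,2)
    d=np.c_[p[:,0],-p[:,1],-np.ones(len(p))]@M.T
    return c['eye']+d*((z-c['eye'][2])/d[:,2])[:,None]
def proj(n,P):
    c,M=cam(n); q=(np.atleast_2d(P)-c['eye'])@M
    return cv2.projectPoints(q*[1,-1,-1],np.zeros(3),np.zeros(3),c['intrinsics'],c['dist'])[0].reshape(-1,2)
E
python3 - <<'E'
from h import *
im=cv2.imread('pics/top0.png')
c=im[210:340,305:435]
a=cv2.resize(c,None,fx=4.6,fy=4.6,interpolation=cv2.INTER_CUBIC)
cv2.imwrite('pics/crop1.png',a)
g=cv2.cvtColor(cv2.resize(c,None,fx=4,fy=4,interpolation=cv2.INTER_CUBIC),cv2.COLOR_BGR2GRAY)
h=cv2.HoughCircles(g,cv2.HOUGH_GRADIENT,1,40,param1=60,param2=15,minRadius=40,maxRadius=60)
print(h)
if h is not None:
  for x,y,r in h[0][:3]:
    uv=[305+(x+.5)/4-.5,210+(y+.5)/4-.5]; print(uv,r/4,ray('top',[uv],.086))
# white outline
hsv=cv2.cvtColor(im,cv2.COLOR_BGR2HSV); m=cv2.inRange(hsv,(0,0,150),(180,60,255)); m[:210]=0;m[340:]=0;m[:,:305]=0;m[:,435:]=0
k=max(cv2.findContours(m,0,1)[0],key=cv2.contourArea); (x,y),r=cv2.minEnclosingCircle(k); print(x,y,r,ray('top',[[x,y],[x+r,y]],.058))
# bracket dark
d=cv2.inRange(hsv,(0,0,0),(180,255,75)); 
ys,xs=np.nonzero(d[300:330,365:400]); print(xs.mean()+365,ys.mean()+300,len(xs)); 
# screwdriver, etc
print(ray('top',[[383,320],[374,230]],.022)[:1],ray('top',[[374,230]],.045))
print(ray('top',[[478,260],[541,333],[508,195]],.01))
E
```

```text
[[[257.5 240.5  50.5]
  [231.5 429.5  49.4]
  [ 80.5 314.5  51.5]
  [408.5 359.5  52.2]]]
[np.float32(369.0), np.float32(269.75)] 12.625 [[ 0.54174245 -0.07686504  0.086     ]]
[np.float32(362.5), np.float32(317.0)] 12.35 [[ 0.45059395 -0.06607197  0.086     ]]
[np.float32(324.75), np.float32(288.25)] 12.875 [[0.50390702 0.00793893 0.086     ]]
368.53271484375 270.2355041503906 45.75175476074219 [[ 0.54017397 -0.07827675  0.058     ]
 [ 0.54242972 -0.16901173  0.058     ]]
381.09615384615387 317.09615384615387 52
[[ 0.43776493 -0.11287674  0.022     ]] [[ 0.6217283  -0.08882426  0.045     ]]
[[ 0.56613936 -0.30899189  0.01      ]
 [ 0.41955521 -0.43718348  0.01      ]
 [ 0.7032726  -0.36903547  0.01      ]]
```

View pics/crop1.png

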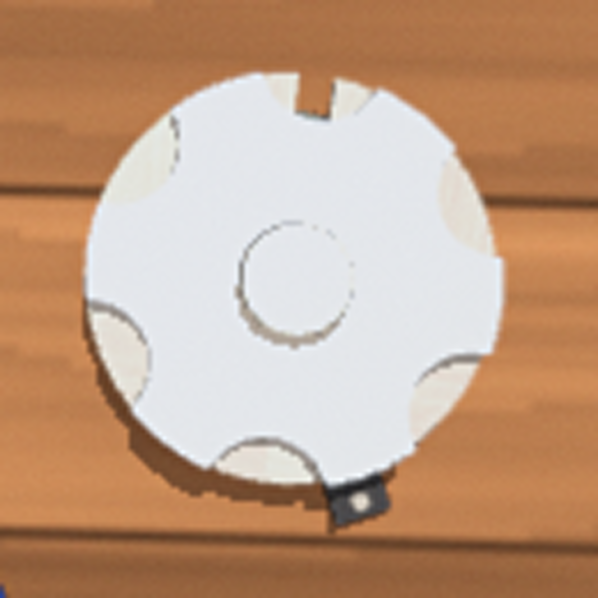

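The crop confirms it: a grey bracket with a pale screw at px (383,319), the white wheel with its boss at (369,270), and the notch at (374,231). The wheel axis is near (0.541, -0.077), the notch at about -8° and the pin at about -160°. That calls for roughly 152° clockwise, starting in the pocket at 52°.

send_rows(targets=[[0,2.2,-3,0,0,0,-0.04],[0,2.2,-3,0,0,0,-0.04],[0,2.2,-3,0,0,0,-0.04],[0,2.2,-3,0,0,0,-0.04],[0,2.2,-3,0,0,0,-0.04],[0,2.2,-3,0,0,0,-0.04],[0,2.2,-3,0,0,0,-0.04],[0,2.2,-3,0,0,0,-0.04],[0,2.2,-3,0,0,0,-0.04],[0,2.2,-3,0,0,0,-0.04]], squeeze=40)

```text
t: 1.1
position: [0.3814, 0.2939, 0.2274]
orientation: [-3.137, -0.001, 2.476]
force: [0.9, 0.3, 0.6]
opening: 0.0001
```

```bash
python3 - <<'E'
from h import *
f=lambda x,y:[305+(x+.5)/4.6-.5,210+(y+.5)/4.6-.5]
C=np.array([.5415,-.0772])
def pol(uv,z):
    p=ray('top',[uv],z)[0,:2]; d=p-C; print(p.round(4),np.hypot(*d).round(4),np.degrees(np.arctan2(d[1],d[0])).round(1))
pol(f(360,502),.022); pol(f(361,519),.022)   # bracket screw, end
pol(f(315,118),.046); pol(f(318,77),.05)      # notch inner, outer
E
```

```text
[ 0.4403 -0.1126] 0.1072 -160.7
[ 0.4328 -0.1131] 0.1145 -161.7
[ 0.6109 -0.0871] 0.0701 -8.1
[ 0.6288 -0.0877] 0.0879 -6.9
```

send_rows(targets=[[0,2.75,-3.65,0,0,0,0],[0,2.75,-3.65,0,0,0,0],[0,2.75,-3.65,0,0,0,0],[0,2.75,-3.65,0,0,0,0],[0,2.75,-3.65,0,0,0,0],[0,2.75,-3.65,0,0,0,0],[0,2.75,-3.65,0,0,0,0],[0,2.75,-3.65,0,0,0,0],[0,0,0,-4,0,0,0],[0,0,0,-4,0,0,0]])

```text
t: 2.1
position: [0.6141, -0.0178, 0.1494]
orientation: [3.14, 0.009, 2.469]
force: [-0.5, 1.2, -0.3]
opening: -0.0003
```

send_rows(targets=[[0,0,0,0,0,0,0],[0,-1.2,1.8,-2,0,0,0],[0,0,0,0,0,0,0]])

```text
t: 2.4
position: [0.5984, -0.0003, 0.1248]
orientation: [-3.137, 0.0, 2.467]
force: [-0.6, 0.5, -0.3]
opening: -0.0
```

send_rows(targets=[[0,0.3,0.1,-2.5,0,0,0],[0,0,0,-2.5,0,0,0],[0,0,0,-1,0,0,0],[0,0,0,0,0,0,0]])

```text
t: 2.8
position: [0.6072, 0.0015, 0.0714]
orientation: [3.14, 0.009, 2.471]
force: [-0.8, -0.6, 0.5]
opening: 0.0001
```

```bash
python3 - <<'E'
from h import *
s=read_state(); print(s['position'],s['orientation'],s['force'])
a=cv2.resize(get_image('scene')[170:300,220:370],None,fx=4,fy=4,interpolation=cv2.INTER_CUBIC)
cv2.imwrite('pics/s1.png',a)
# planned arc
C=np.array([.5415,-.0772])
for th in range(44,-110,-8):
    d=.098*(np.array([np.cos(np.radians(th-4)),np.sin(np.radians(th-4))])-np.array([np.cos(np.radians(th+4)),np.sin(np.radians(th+4))])); print(th,(d*50).round(2))
E
```

```text
[0.60721451 0.00148775 0.07144109] [3.1403604  0.00911578 2.47072928] [-0.84888432 -0.59613494  0.46777479]
44 [ 0.47 -0.49]
36 [ 0.4  -0.55]
28 [ 0.32 -0.6 ]
20 [ 0.23 -0.64]
12 [ 0.14 -0.67]
4 [ 0.05 -0.68]
-4 [-0.05 -0.68]
-12 [-0.14 -0.67]
-20 [-0.23 -0.64]
-28 [-0.32 -0.6 ]
-36 [-0.4  -0.55]
-44 [-0.47 -0.49]
-52 [-0.54 -0.42]
-60 [-0.59 -0.34]
-68 [-0.63 -0.26]
-76 [-0.66 -0.17]
-84 [-0.68 -0.07]
-92 [-0.68  0.02]
-100 [-0.67  0.12]
-108 [-0.65  0.21]
```

View pics/s1.png

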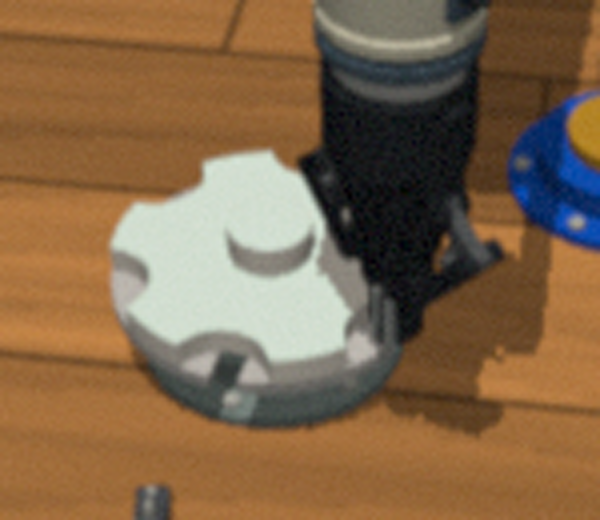

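Scene crop: the closed finger stands over the pocket at crop (380,330), with the notch at (230,370). Lowering in, then starting the first part of the arc.

send_rows(targets=[[0,-0.3,-0.1,-1,0,0,0],[0,0,0,-0.3,0,0,0],[0,0,0,0,0,0,0]])

```text
t: 3.15
position: [0.6069, 0.0002, 0.0619]
orientation: [3.136, 0.014, 2.471]
force: [0.4, -0.1, 0.2]
opening: -0.0001
```

send_rows(targets=[[0,0.47,-0.49,0,0,0,-0.07],[0,0.47,-0.49,0,0,0,-0.07],[0,0.4,-0.55,0,0,0,-0.07],[0,0.4,-0.55,0,0,0,-0.07],[0,0.32,-0.6,0,0,0,-0.07],[0,0.32,-0.6,0,0,0,-0.07]])

```text
t: 3.75
position: [0.6321, -0.0333, 0.0645]
orientation: [3.135, 0.016, 2.036]
force: [-0.1, -0.4, -0.2]
opening: 0.0002
```

send_rows(targets=[[0,0,0,-0.7,0,0,0],[0,-0.3,0,-0.2,0,0,0],[0,0,0,0,0,0,0]])

```text
t: 4.05
position: [0.6312, -0.0337, 0.0563]
orientation: [3.13, 0.018, 2.037]
force: [1.0, 0.6, 0.8]
opening: -0.0002
```

```bash
python3 - <<'E'
from h import *
s=read_state(); print(s['position'],s['orientation'],s['force'])
a=cv2.resize(get_image('scene')[170:300,220:370],None,fx=4,fy=4,interpolation=cv2.INTER_CUBIC)
b=cv2.resize(get_image('top')[210:340,305:435],None,fx=4,fy=4,interpolation=cv2.INTER_CUBIC)
cv2.imwrite('pics/s2.png',cv2.resize(np.hstack([a,b]),None,fx=.71,fy=.71,interpolation=cv2.INTER_AREA))
E
```

```text
[ 0.63117985 -0.03371941  0.05632484] [3.13014045 0.01781049 2.03722466] [1.04883728 0.60746453 0.78704499]
```

View pics/s2.png

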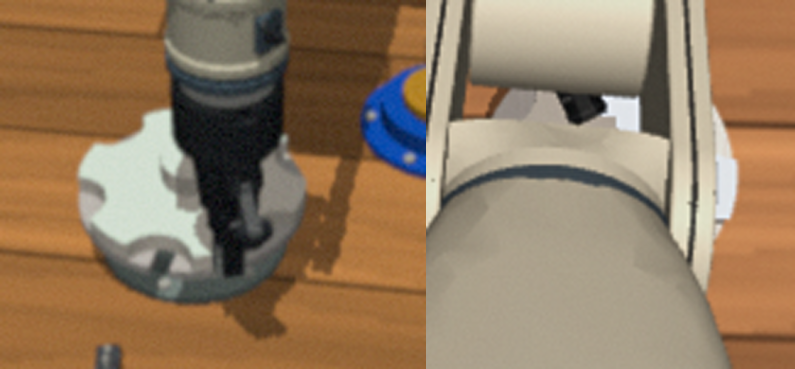

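The notch is still at scene px ~(278,262), so the finger slid along outside the rim; the tip is slimmer than I assumed. Going back round the outside and entering the same pocket deeper, at r ≈ 88 mm.

send_rows(targets=[[0,0,0.6,0,0,0,0.07],[0,-0.4,0.8,0,0,0,0.07],[0,-0.5,0.8,0,0,0,0.07],[0,-0.6,0.5,0,0,0,0.07],[0,-0.7,0.4,0,0,0,0.07],[0,-0.7,0.4,0,0,0,0.07],[0,0,0,0,0,0,0]])

```text
t: 4.85
position: [0.596, 0.0037, 0.0549]
orientation: [3.138, 0.011, 2.48]
force: [-0.0, 0.4, -0.4]
opening: 0.0
```

send_rows(targets=[[0,0,-0.5,0.1,0,0,0],[0,0,-0.5,0.1,0,0,0],[0,0,0,0,0,0,0]])

```text
t: 5.15
position: [0.5961, -0.0072, 0.057]
orientation: [3.138, 0.011, 2.477]
force: [0.2, 0.4, 0.5]
opening: -0.0003
```

send_rows(targets=[[0,0.46,-0.4,0,0,0,-0.07],[0,0.43,-0.43,0,0,0,-0.07],[0,0.4,-0.46,0,0,0,-0.07],[0,0.37,-0.49,0,0,0,-0.07],[0,0.33,-0.52,0,0,0,-0.07],[0,0.3,-0.54,0,0,0,-0.07]])

```text
t: 5.75
position: [0.6208, -0.038, 0.0571]
orientation: [3.137, 0.01, 2.035]
force: [-0.7, 1.8, -0.2]
opening: 0.0
```

send_rows(targets=[[0,0.25,-0.57,0,0,0,-0.07],[0,0.21,-0.58,0,0,0,-0.07],[0,0.17,-0.6,0,0,0,-0.07],[0,0.13,-0.61,0,0,0,-0.07],[0,0.08,-0.62,0,0,0,-0.07],[0,0.04,-0.62,0,0,0,-0.07],[0,0,-0.62,0,0,0,-0.07],[0,-0.04,-0.62,0,0,0,-0.07]])

```text
t: 6.55
position: [0.631, -0.0904, 0.0569]
orientation: [3.137, 0.009, 1.441]
force: [-0.8, 0.6, 0.5]
opening: -0.0
```

send_rows(targets=[[0,-0.13,-0.61,0,0,0,-0.07],[0,-0.17,-0.6,0,0,0,-0.07],[0,-0.21,-0.58,0,0,0,-0.07],[0,-0.25,-0.57,0,0,0,-0.07],[0,-0.28,-0.55,0,0,0,-0.07],[0,-0.32,-0.53,0,0,0,-0.07],[0,-0.36,-0.5,0,0,0,-0.07],[0,-0.4,-0.48,0,0,0,-0.07]])

```text
t: 7.35
position: [0.6111, -0.139, 0.0568]
orientation: [3.136, 0.007, 0.847]
force: [-0.3, 1.4, 1.1]
opening: 0.0
```

```bash
python3 - <<'E'
from h import *
s=read_state(); p=s['position'][:2]-np.array([.5415,-.0772]); print(s['position'],s['force'],np.hypot(*p),np.degrees(np.arctan2(p[1],p[0])))
a=cv2.resize(get_image('scene')[170:300,220:370],None,fx=3,fy=3,interpolation=cv2.INTER_CUBIC)
b=cv2.resize(get_image('top')[210:340,305:435],None,fx=3,fy=3,interpolation=cv2.INTER_CUBIC)
cv2.imwrite('pics/s3.png',cv2.resize(np.hstack([a,b]),None,fx=.94,fy=.94,interpolation=cv2.INTER_AREA))
E
```

```text
[ 0.61114763 -0.13897865  0.05683945] [-0.34294098  1.40273576  1.0544953 ] 0.09309884058109079 -41.573578814342625
```

View pics/s3.png

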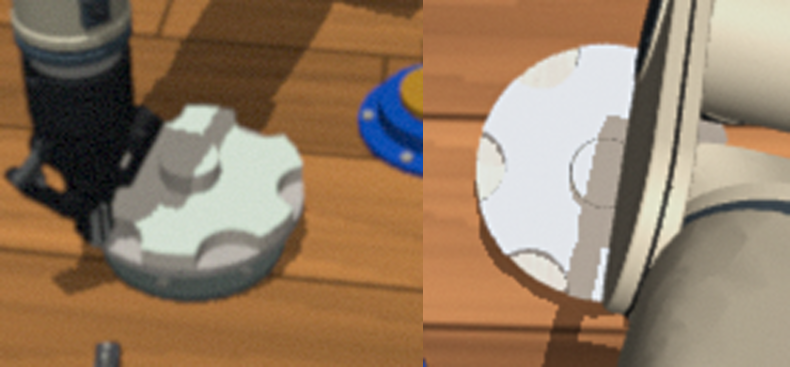

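Boss at crop (600,172), pockets at (550,68), (492,165), (537,270). That puts them at 26° + 60k, so the wheel has turned about 86° and has about 67° to go.

send_rows(targets=[[0,-0.5,-0.39,0,0,0,-0.07],[0,-0.53,-0.36,0,0,0,-0.07],[0,-0.56,-0.33,0,0,0,-0.07],[0,-0.58,-0.29,0,0,0,-0.07],[0,-0.56,-0.29,0,0,0,-0.07],[0,-0.58,-0.25,0,0,0,-0.07],[0,-0.6,-0.2,0,0,0,-0.07],[0,-0.61,-0.16,0,0,0,-0.07]])

```text
t: 8.25
position: [0.5702, -0.1641, 0.058]
orientation: [3.13, 0.001, 0.281]
force: [1.0, 0.5, -0.6]
opening: -0.0003
```

send_rows(targets=[[0,-0.6,-0.15,0,0,0,-0.07],[0,-0.61,-0.11,0,0,0,-0.07],[0,-0.62,-0.07,0,0,0,-0.07],[0,-0.62,-0.02,0,0,0,-0.07],[0,-0.62,0.02,0,0,0,-0.07],[0,-0.61,0.06,0,0,0,-0.07],[0,0,0,0,0,0,0]])

```text
t: 8.95
position: [0.5358, -0.1686, 0.0589]
orientation: [3.127, -0.005, -0.146]
force: [-1.1, 1.2, -0.2]
opening: 0.0001
```

```bash
python3 - <<'E'
from h import *
s=read_state(); p=s['position'][:2]-np.array([.5415,-.0772]); print(s['position'],s['force'],np.hypot(*p),np.degrees(np.arctan2(p[1],p[0])))
cv2.imwrite('pics/t4.png',get_image('top'))
b=cv2.resize(cv2.imread('pics/t4.png')[210:340,305:435],None,fx=4.6,fy=4.6,interpolation=cv2.INTER_CUBIC)
cv2.imwrite('pics/s4.png',b)
E
```

```text
[ 0.53581371 -0.16859476  0.05892348] [-1.05407661  1.17990338 -0.22009008] 0.09157148430986792 -93.5601738515681
```

View pics/s4.png

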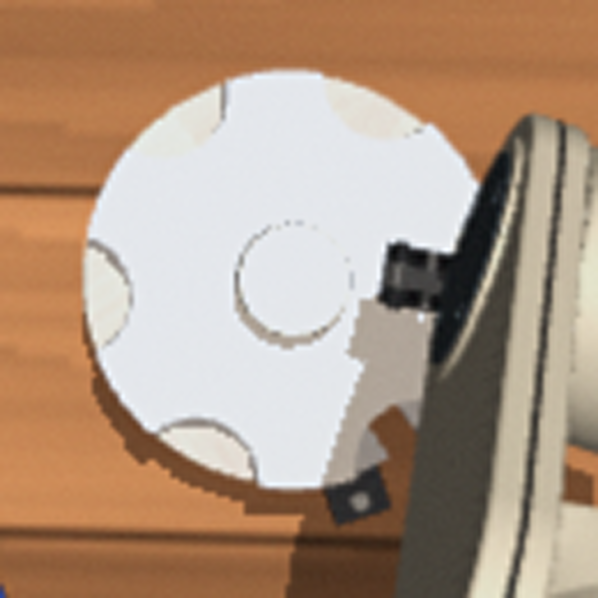

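```bash
python3 - <<'E'
from h import *
f=lambda x,y:[305+(x+.5)/4.6-.5,210+(y+.5)/4.6-.5]
C=np.array([.5415,-.0772])
def ang(x,y,z):
    d=ray('top',[f(x,y)],z)[0,:2]-C; return np.degrees(np.arctan2(d[1],d[0])).round(1),np.hypot(*d).round(4)
for a,b in [((328,82),(437,125)),((90,243),(97,348)),((158,436),(257,482))]:
    A=ang(*a,.066);B=ang(*b,.066);print(A,B,(A[0]+B[0])/2)
print(ang(375,420,.05),ang(395,405,.05))
E
```

```text
(np.float64(-9.0), np.float64(0.0851)) (np.float64(-42.3), np.float64(0.0899)) -25.65
(np.float64(82.1), np.float64(0.0886)) (np.float64(111.5), np.float64(0.0899)) 96.8
(np.float64(141.0), np.float64(0.0899)) (np.float64(171.1), np.float64(0.0894)) 156.05
(np.float64(-148.5), np.float64(0.0728)) (np.float64(-139.8), np.float64(0.0723))
```

Notch now at about -144° (hole at crop (390,415)), with the pin at -161°. About 17° left, so I'll push a bit under that and look again.

send_rows(targets=[[0,-0.62,0.07,-0.1,0,0,-0.07],[0,-0.61,0.11,0,0,0,-0.07],[0,-0.6,0.15,0,0,0,-0.07],[0,-0.5,0.15,0,0,0,-0.05],[0,0,0,0,0,0,0]])

```text
t: 9.5
position: [0.5168, -0.1649, 0.0589]
orientation: [3.127, -0.011, -0.399]
force: [-0.4, -0.3, -0.1]
opening: -0.0002
```

```bash
python3 - <<'E'
from h import *
s=read_state(); p=s['position'][:2]-np.array([.5415,-.0772]); print(s['position'],s['force'],np.hypot(*p),np.degrees(np.arctan2(p[1],p[0])))
cv2.imwrite('pics/t5.png',get_image('top'))
b=cv2.resize(cv2.imread('pics/t5.png')[210:340,305:435],None,fx=4.6,fy=4.6,interpolation=cv2.INTER_CUBIC)
cv2.imwrite('pics/s5.png',b)
E
```

```text
[ 0.51678436 -0.16492927  0.05886673] [-0.37043188 -0.33086258 -0.10129298] 0.09114431959439791 -105.73392367690973
```

View pics/s5.png

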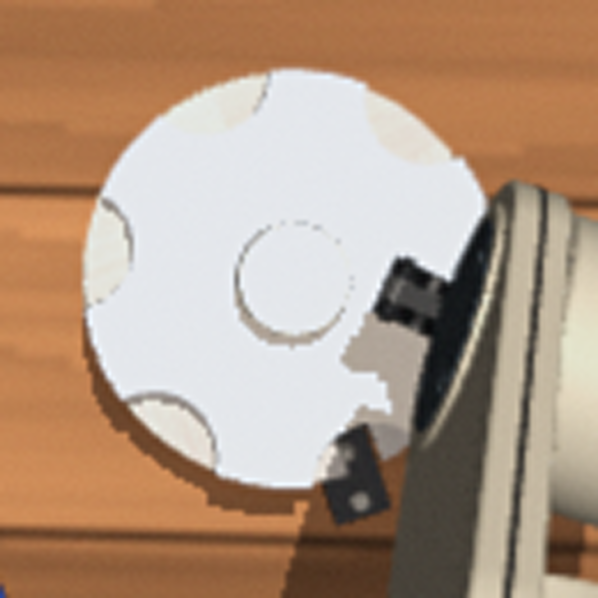

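```bash
python3 - <<'E'
from h import *
f=lambda x,y:[305+(x+.5)/4.6-.5,210+(y+.5)/4.6-.5]
C=np.array([.5415,-.0772])
def ang(x,y,z):
    d=ray('top',[f(x,y)],z)[0,:2]-C; return np.degrees(np.arctan2(d[1],d[0])).round(1),np.hypot(*d).round(4)
for a,b in [((365,88),(460,158)),((103,200),(87,305)),((127,400),(214,472))]:
    A=ang(*a,.066);B=ang(*b,.066);print(A,B,(A[0]+B[0])/2)
print('pin',ang(347,453,.039),'bracket',ang(361,502,.022))
b=cv2.resize(cv2.imread('pics/t5.png')[292:328,368:398],None,fx=16,fy=16,interpolation=cv2.INTER_CUBIC)
cv2.imwrite('pics/s6.png',b)
E
```

```text
(np.float64(-19.7), np.float64(0.0869)) (np.float64(-53.3), np.float64(0.088)) -36.5
(np.float64(69.5), np.float64(0.0881)) (np.float64(99.4), np.float64(0.0896)) 84.45
(np.float64(128.0), np.float64(0.0891)) (np.float64(159.1), np.float64(0.0906)) 143.55
pin (np.float64(-160.6), np.float64(0.0824)) bracket (np.float64(-160.5), np.float64(0.1073))
```

View pics/s6.png

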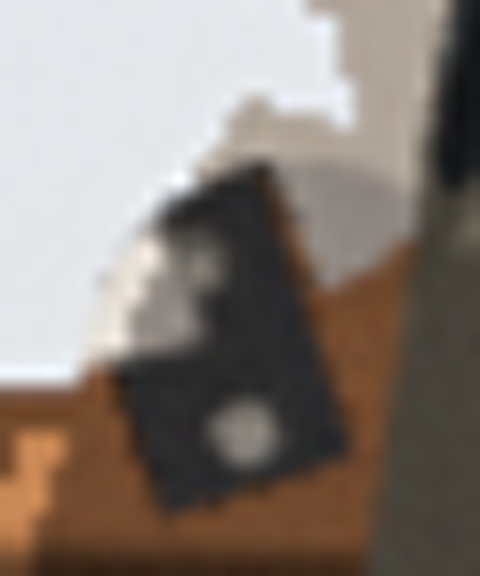

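Pin is at crop (205,255), -160.7°. The notch is at about -156.3°, so about 4.4° (7 mm at the finger) remains.

send_rows(targets=[[0,-0.34,0.11,0,0,0,-0.04],[0,-0.34,0.12,0,0,0,-0.04],[0,0,0,0,0,0,0]])

```text
t: 9.85
position: [0.5127, -0.1633, 0.0593]
orientation: [3.127, -0.015, -0.472]
force: [-0.4, -0.3, -0.5]
opening: 0.0001
```

```bash
python3 - <<'E'
from h import *
s=read_state(); p=s['position'][:2]-np.array([.5415,-.0772]); print(s['position'],s['force'],np.hypot(*p),np.degrees(np.arctan2(p[1],p[0])))
cv2.imwrite('pics/t7.png',get_image('top'))
im=cv2.imread('pics/t7.png')
b=cv2.resize(im[210:340,305:435],None,fx=4.6,fy=4.6,interpolation=cv2.INTER_CUBIC)
c=cv2.resize(im[292:328,368:398],None,fx=6,fy=6,interpolation=cv2.INTER_CUBIC)
b=np.hstack([b,np.zeros((598,180,3),np.uint8)]); b[:216,598:]=c
cv2.imwrite('pics/s7.png',b)
E
```

```text
[ 0.51272518 -0.16332621  0.05932375] [-0.41156489 -0.29557602 -0.49754268] 0.09080591493930396 -108.47450588858435
```

View pics/s7.png

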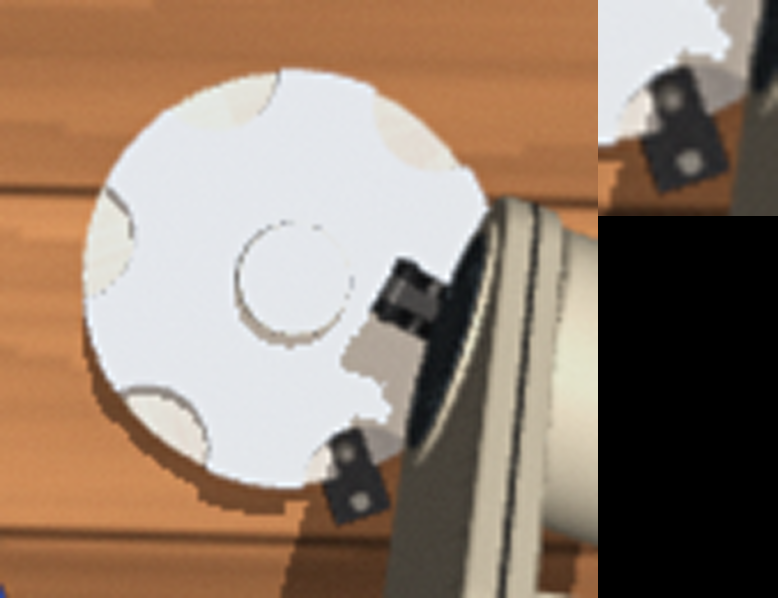

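```bash
python3 - <<'E'
from h import *
f=lambda x,y:[305+(x+.5)/4.6-.5,210+(y+.5)/4.6-.5]
C=np.array([.5415,-.0772])
def ang(x,y,z):
    d=ray('top',[f(x,y)],z)[0,:2]-C; return np.degrees(np.arctan2(d[1],d[0])).round(1),np.hypot(*d).round(4)
for a,b in [((374,94),(468,168)),((108,190),(87,297)),((120,393),(208,465))]:
    A=ang(*a,.066);B=ang(*b,.066);print(A,B,(A[0]+B[0])/2)
print('pin',ang(347,453,.039),'bracket',ang(361,502,.022))
im=cv2.imread('pics/t7.png'); g=cv2.cvtColor(im,cv2.COLOR_BGR2GRAY)
for v in range(303,316): print(v,g[v,372:392])
# profile across notch at r=.076,.080,.085 on plane z=.05: gray at offsets
t=np.radians(-160.6); u=np.array([np.cos(t),np.sin(t)]); w=np.array([-u[1],u[0]])
for r in(.074,.078,.082,.086):
    P=[np.r_[C+r*u+o*w,.05] for o in np.arange(-.014,.0141,.002)]
    q=proj('top',P).astype(np.float32); print(r,cv2.remap(g,q[None,:,0],q[None,:,1],1).ravel())
E
```

```text
(np.float64(-22.7), np.float64(0.086)) (np.float64(-56.9), np.float64(0.0884)) -39.8
(np.float64(66.4), np.float64(0.0878)) (np.float64(97.2), np.float64(0.0892)) 81.80000000000001
(np.float64(125.3), np.float64(0.0898)) (np.float64(156.9), np.float64(0.0888)) 141.1
pin (np.float64(-160.6), np.float64(0.0824)) bracket (np.float64(-160.5), np.float64(0.1073))
303 [230 230 231 231 234 234 231 166 128  72  58  95 137 139 138 141 144 156
 165 171]
304 [231 231 232 234 230 162  93  57  47  40  37  60 129 140 135 133 135 136
 148 159]
305 [230 231 232 230 166  73  42  44  43  42  40  47  97 138 138 137 134 134
 136 140]
306 [231 232 228 186 106  48  50  65  67  52  42  45  89 138 139 140 135 132
 135 137]
307 [231 227 191 211 154  67  67  85  92  79  51  39  61 129 140 137 135 134
 137 136]
308 [228 189 213 225 218  97  79 101 124  95  52  39  46  99 136 138 138 136
 132 113]
309 [217 217 222 224 225 118  74  93 112  90  52  43  45  86 134 140 135 112
  90  83]
310 [225 221 221 225 218 118  55  64  70  54  43  44  42  63 127 115  93  85
  80  80]
311 [222 221 221 222 165 133  63  44  44  43  44  42  42  42  58  65  78  81
  82  83]
312 [223 222 223 222 158 139  89  49  42  43  43  42  44  45  42  55  79  81
  85  83]
313 [223 224 222 219 154 134  77  46  41  44  41  44  46  42  40  47  79  84
  81  79]
314 [196 192 156 117  82  62  48  41  42  41  43  43  45  45  40  43  62  82
  87  80]
315 [104 104  91  47  42  41  42  44  43  42  40  42  44  44  43  46  56  83
  87  76]
0.074 [229 218 204 153  98  58  45  48  44  39  47  87 136 143 149]
0.078 [212 219 224 186  80  69  82  81  60  43  45  82 125 138 135]
0.082 [221 224 219 140  81  85 107 104  72  46  45  82 133 139 138]
0.086 [221 189 149 113  61  44  51  48  43  44  46  82 133 139 137]
```

Edges at the notch put it within about 1 mm of the pin, while the pockets suggest up to 2 mm short. I'll nudge it 1 mm, back the finger off the wall and lift clear.

send_rows(targets=[[0,-0.16,0.05,0,0,0,0],[0,0,0,0,0,0,0],[0,0.4,-0.15,0,0,0,0],[0,0.1,-0.05,0.3,0,0,0],[0,0,0,2,0,0,0],[0,0,0,3,0,0,0],[0,0,0,2,0,0,0],[0,0,0,0,0,0,0]])

```text
t: 10.7
position: [0.5178, -0.1652, 0.1346]
orientation: [3.127, -0.014, -0.465]
force: [0.3, 0.1, 0.1]
opening: 0.0002
```

```bash
python3 - <<'E'
from h import *
im=get_image('top'); cv2.imwrite('pics/t8.png',im); g=cv2.cvtColor(im,cv2.COLOR_BGR2GRAY)
C=np.array([.5415,-.0772])
t=np.radians(-160.6); u=np.array([np.cos(t),np.sin(t)]); w=np.array([-u[1],u[0]])
for r in(.074,.078,.082,.086):
    P=[np.r_[C+r*u+o*w,.05] for o in np.arange(-.014,.0141,.002)]
    q=proj('top',P).astype(np.float32); print(r,cv2.remap(g,q[None,:,0],q[None,:,1],1).ravel())
E
```

```text
0.074 [229 206 187 133  87  59  47  51  48  38  59 107 145 159 155]
0.078 [210 218 218 167  79 107 143 142  93  48  57 161 219 195 154]
0.082 [222 223 222 151  89 100 158 166 108  54  62 144 220 204 149]
0.086 [221 224 222 164  75  55  74  73  67  48  51 139 222 219 161]
```

send_rows(targets=[[0,0.6,2.2,0,0,0,0],[0,0.6,2.2,0,0,0,0],[0,0.6,2.2,0,0,0,0],[0,0.5,2.1,0,0,0,0],[0,0,0,0,0,0,0]])

```text
t: 11.25
position: [0.5384, -0.0756, 0.129]
orientation: [3.126, -0.007, -0.467]
force: [-0.3, -0.8, 0.1]
opening: -0.0004
```

Notch edges are at about -7.5 and +8 mm about the pin line, so it is centred. Pressing down on the boss now.

send_rows(targets=[[0,0.3,-0.15,-1.5,0,0,0],[0,0,0,-1.5,0,0,0],[0,0,0,-0.6,0,0,0],[0,0,0,-0.3,0,0,0],[0,0,0,-0.3,0,0,0],[0,0,0,0,0,0,0]])

```text
t: 11.85
position: [0.5399, -0.0795, 0.0805]
orientation: [3.124, -0.003, -0.468]
force: [-0.1, -0.2, 0.2]
opening: -0.0001
```

send_rows(targets=[[0,0.15,0.15,-0.3,0,0,0],[0,0,0,-0.3,0,0,0],[0,0,0,-0.3,0,0,0]])

```text
t: 12.15
position: [0.5418, -0.0784, 0.0738]
orientation: [3.124, -0.004, -0.468]
force: [-14.7, 2.6, 54.0]
opening: -0.0001
```

send_rows(targets=[[0,0,0,0,0,0,0],[0,0,0,-0.1,0,0,0],[0,0,0,0,0,0,0],[0,0,0,0,0,0,0]])

```text
t: 12.55
position: [0.5426, -0.0784, 0.0741]
orientation: [3.125, -0.006, -0.468]
force: [-0.9, -0.1, 3.4]
opening: -0.0002
```

send_rows(targets=[[0,0,0,2,0,0,0],[0,0,0,4,0,0,0],[0,3,3,4,0,0,0],[0,3,4,3,0,0,0],[0,0,4,2,0,0,0],[0,0,4,0,0,0,0],[0,0,4,0,0,0,0],[0,0,4,0,0,0,0],[0,0,0,0,0,0,0]])

```text
t: 13.45
position: [0.5968, 0.1527, 0.2202]
orientation: [3.127, -0.003, -0.472]
force: [-0.2, 0.3, -0.2]
opening: -0.0
```

```bash
python3 - <<'E'
from h import *
a=cv2.resize(get_image('scene')[190:290,235:340],None,fx=3.8,fy=3.8,interpolation=cv2.INTER_CUBIC)
t=get_image('top'); cv2.imwrite('pics/t9.png',t)
b=cv2.resize(t[210:340,315:425],(399*110//130,380),interpolation=cv2.INTER_CUBIC)
cv2.imwrite('pics/s9.png',np.hstack([a,b]))
c=t[210:340,305:435]; g=cv2.cvtColor(cv2.resize(c,None,fx=4,fy=4,interpolation=cv2.INTER_CUBIC),cv2.COLOR_BGR2GRAY)
h=cv2.HoughCircles(g,cv2.HOUGH_GRADIENT,1,40,param1=60,param2=15,minRadius=40,maxRadius=60)
x,y,r=h[0][0]; print(x,y,r,ray('top',[[305+(x+.5)/4-.5,210+(y+.5)/4-.5]],.074)); print(read_state()['force'])
hsv=cv2.cvtColor(t,cv2.COLOR_BGR2HSV); m=cv2.inRange(hsv,(0,0,150),(180,60,255)); m[:210]=0;m[340:]=0;m[:,:305]=0;m[:,435:]=0
k=max(cv2.findContours(m,0,1)[0],key=cv2.contourArea); print(cv2.minEnclosingCircle(k))
E
```

```text
254.5 242.5 46.7 [[ 0.54047969 -0.07641256  0.074     ]]
[ 0.31383487 -0.98178172 -0.45714941]
((367.5118408203125, 270.0007019042969), 45.22500991821289)
```

View pics/s9.png

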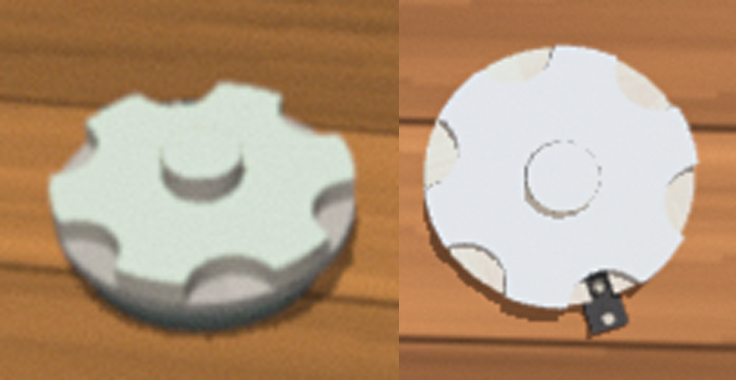

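The wheel looks level, with the pin in the notch at crop (598,285). The press met a hard stop with 54 N at z = 73.8 mm, and a seated boss top is at 74 mm. The top-view outline shrank 1.2%, which matches a 12 mm drop. Handing in.

```bash
python3 -c "
from rig import *
print(sign_off())"
```

```text
the job is handed in; nothing more can be done
None
```

The wheel is turned round and pressed home, and I've handed the job in. No verdict was reported.

**What I did:** I pushed the wheel about 153° clockwise with the closed fingertip in one pocket, until the notch stood over the pin. Then I pressed the boss down and moved the arm clear.

**First attempt missed:** I started too far out (about 100 mm from the axis), and the finger slid along the rim without turning the wheel. I went back and entered the same pocket deeper.

**Last checks:**
- **Height:** the finger met a hard stop at z = 73.8 mm with 54 N; a seated boss top is at 74 mm. The top-view outline shrank 1.2%, which fits a 12 mm drop.
- **Centring:** the last picture shows the pin in the notch. The wheel's axis came out about 1.3 mm from the start estimate, within the 2 mm calibration.
- **Arm:** it was well clear of everything, with contact force near zero.

**Disagreement:** before pressing, the notch edges put the notch within about 1 mm of the pin, but the pocket corners put it about 2 mm short. I nudged it about 1 mm further, and the edges then showed it centred.

**Not measured:** I judged tilt by eye only, took the sleeve position from the wheel height, and did not re-measure the bottles, jar or screwdriver. The arm stayed well away from them.

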